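Pry the sprung retaining clip off the rotation stand's spindle

TASK

Take the hooked pick from its wooden rest, catch its bent end right down in the eye of the sprung retaining clip and pry the clip sideways out of the spindle groove, feeling your way gently, without touching the clip or the stand with the gripper. Leave the clip lying flat on the disc, wholly clear of the spindle, put the pick back in its rest the way it lay, and leave the glassware and stopper alone.

Things in the scene. Friction and masses are not known exactly. Their poses are not given: they have to be found in the camera images.
- groove (a point): Groove of the stand's brass spindle: on its vertical axis at half the clip's height, 3 mm above the disc. Brass core of 20 mm diameter with a flat on the clip's bridge side, 6.5 mm high (the groove), over it a brass head of 28 mm diameter that ends 14 mm above this point.
- clip: Dark steel sprung clip, 5 mm thick, 35 mm wide, 50 mm long, 40 g, loose, snapped into the groove, flat on the disc. Origin: underside, on the spindle axis while seated; z up. Mouth to its +x (prong ends at x = 14 mm), bridge at x = -18 to -11 mm, tab with the eye out to x = -35.5 mm. A flat on the core keeps it from turning.
- clip_eye (a point): Centre of the eye: vertical through hole of 7.6 mm in the clip's 32 mm wide tab, 26.5 mm from the clip's origin toward its -x. Clip top 2.5 mm above, disc 2.5 mm below. Draw the clip off toward its own -x: the pull rises to 10 to 17 N, the prongs snap past the core after about 8 mm and let go at about 20 mm; after 28 mm it is clear of the spindle.
- pick_grip (a point): Centre of the pick's handle, where to grip it. Blue, flat sided, 90 mm long (x), 14 mm wide (y), 12 mm high (z). A steel shank of 4.5 mm runs on to +x and bends square down at about x = 100 mm, flat end at about z = -34 mm. It starts level in its rest, bent end hanging down. 70 g.
- pick_point (a point): Where the lower end of the bent point would be if the pick were true: x = 100 mm, z = -34 mm from the handle's centre. But this old pick's shank has been bent sideways where it leaves the handle: the real point stands 3.5 to 10 mm to one side of here (along y, seen by eye or found by feel), at the same height. 4.5 mm diameter, flat ended.
- rest_seat (a point): Handle centre of the pick when in its rest, 50 mm above the table; x from handle to hook, z up. Fixed wooden rest, 100 x 50 mm, two posts at x = +-33 mm (8 mm thick, 58 mm between for fingers); the handle's underside (44 mm up) stands on them between cheeks 19 mm apart rising to 53 mm, then flaring out to 61 mm.
- flask: Conical glass flask, 63 mm wide, 105 mm high, origin under its centre. Leave alone.
- dropper: Small brown dropper bottle, 33 mm wide, 94 mm high, origin under its centre. Leave alone.
- stopper: Red rubber stopper, 27 mm wide, 26 mm high, origin under its centre. Leave alone.
- stand: Fixed rotation stand, origin on the spindle axis at table height: grey foot, flat aluminium disc of 160 mm diameter with its top 60 mm above the table, brass spindle in its centre up to 77 mm. Nothing turns.
There are look-alikes about, which are no part of the job. Leave any green look-alike of the part that bears pick_grip alone.

How it is judged:
By the outcome, as a careful person would: the job done as asked, in the order asked, and still so for the second after the job is handed in, with the robot touching nothing.
It also fails if it takes over 64 s, if anything falls off the work surface, if the arm or the gripper's body presses on something with over 40 N, if the wrist force passes 120 N, or if a joint passes its speed limit or range.

ROBOT

A 6-joint arm with a two-finger parallel gripper is mounted at the origin on a cart in front of the work surface, level with it; the furniture and walls round the work are solid. World frame = base frame: x ahead of the robot, y to its left, z up, the work surface at z = 0. Lengths are in mm, angles in rad, forces in N, time in s.
With the tool pointing down it reaches from about 325 to 775 mm from the base axis. Payload 5.5 kg.
Tool frame: the origin (TCP) lies between the finger pads; the fingertips stand 17 mm ahead of it and the grasp point (between the pads) lies 2 mm behind it; x points along the fingers, z is the direction in which the jaws open and shut, and the axes are right-handed (so a half turn about x gives the same grasp; the last joint's range is limited). The gripper opens to 88 mm and grips with 3 to 60 N. Pads are 20 mm wide; open, the fingers measure 115 mm over their backs; the gripper's body (75 mm by 178 mm) begins 61 mm behind the grasp point.
Start: joints at [-1.2, 0.091, 1.231, -0, 1.82, -0.057], TCP at [248.923, -545.943, 239.631] pointing down, gripper open.
Joint ranges: [-2.87, 2.87], [-0.86, 2.18], [0.17, 2.46], [-1.51, 4.65], [0.06, 2.69], [-2.65, 2.65]. Speed limits (rad/s): [2.57, 2.57, 3.01, 3.14, 3.14, 3.14].

INTERFACE

Orientations are given as a rotation vector (axis times angle).
In Python, from workcell import bot, cams gives the robot as it stands.
- The arm moves only by the shell command python3 -m creep 'ROWS' [FORCE]. ROWS is JSON, one flat list of numbers, 7 for each row, row after row: the turn, a rotation vector about the tool's x, y, z in rad, then the shift along the tool's x, y, z in mm, then the finger opening in mm, from 0 to 87.8. In form: [rx, ry, rz, x, y, z, jaw, rx, ry, rz, x, y, z, jaw, ...]. A call has 1 to 8 rows; each row is the pose to reach, as a shift and turn from the pose commanded when the call began, along the tool's axes at that moment; what a row does not reach only later rows make up. A row lasts 1/10 s, in which the tool goes at most 50 mm and 8.59 degrees, less where a joint would pass 70% of its speed; a pose out of reach is approached as far as the arm can. A call with a gripper value outside its range is refused whole. The fingers move at their own pace and stop on an object; FORCE is the grip in N (left out, the last holds). Time passes only in rows, so rows that repeat a pose let the fingers close. It gives the time, the measured TCP pose, the force and the opening at its end, in the units of the state.
- bot.sense(): the state, without advancing time (a new reading comes with each control period).
- cams.grab_frame(name): name is "side" or "top"; returns a dict with "frame" (420x560x3 uint8, blue, green, red), "camera_matrix" (3x3 intrinsics, pixels), "R" (3x3) and "t" (3): a world point X has camera coordinates R X + t. Camera axes: x right, y down, z forward; pixel columns grow to the right and rows downward; lengths in mm; the calibration is good to about 2 mm. A picture is of the moment at which its call begins. There is no depth.
- bot.hand_in(): hands the job in, once; it reports no verdict.
The state is a dict: "clock": time; "q": joint angles; "qd": joint speeds; "joint_torque": joint torques, N m; "position": TCP position; "orientation": TCP orientation; "force": force on the tool from outside, world axes, zero at the start; "moment": the same for the moment, N m; "grip_width": finger opening in mm.
Only numpy, scipy, OpenCV 4.12 (cv2) and the standard library are available. Lean on these libraries where they do the work, as an engineer would, in place of code of your own. Each camera call takes 0.05 s, during which the arm holds its last target.

## Working session

There is one attempt and no reset: what is moved stays moved. The work goes in short steps, Python scripts to look and compute and a shell command to move; the robot and the scene stay as the last step left them, time stands still between calls to the robot, and variables do not carry over. Pictures are saved under pics/ and viewed, and the job is handed in when it is done.

```bash
ls; mkdir -p pics; python3 - <<'E'
from workcell import bot,cams
import cv2,numpy as np
print(bot.sense())
for n in("top","side"):
    f=cams.grab_frame(n); cv2.imwrite(f"pics/{n}0.png",f["frame"]); print(n,f["camera_matrix"].tolist(),f["R"].tolist(),f["t"].tolist())
    np.savez(f"{n}0.npz",**f)
E
```

```text
pics
{'clock': 0.0, 'q': array([-1.19974215e+00,  9.18949929e-02,  1.23185214e+00,  1.64762936e-06,
        1.81976243e+00, -5.67002715e-02]), 'qd': array([ 0.0004544 , -0.00012272, -0.00032745,  0.00150495,  0.00065946,
        0.00076313]), 'joint_torque': array([-6.20846586e-04, -4.46449113e+01, -4.06452262e+01,  6.98777195e-02,
        2.91363476e-02, -1.35775372e-04]), 'position': array([ 248.80822455, -545.71499816,  238.50424625]), 'orientation': array([ 0.88973425,  1.3833062 , -0.88788096]), 'force': array([-0.22927369,  0.76317435, -0.50275282]), 'moment': array([ 0.02987161, -0.00530531, -0.02274635]), 'grip_width': 87.47773283811702}
top [[413.90819105630914, 0.0, 278.95518616915103], [0.0, 413.90819105630914, 204.9322625488584], [0.0, 0.0, 1.0]] [[-0.028380213338035917, -0.9995513158256979, 0.00957760523323], [-0.9902873777066381, 0.026809958993460007, -0.13642630118008528], [0.13610831365422874, -0.013356389103534665, -0.9906039237880684]] [-245.6239251760862, 579.6960082697519, 885.5367016023886]
side [[497.53009327791534, 0.0, 277.4652074349285], [0.0, 497.53009327791534, 205.6874542818203], [0.0, 0.0, 1.0]] [[-0.9720985280603209, -0.23384528290340512, -0.01846172816350978], [-0.14900938162755695, 0.6763815525757023, -0.7213211486725277], [0.18116472043400175, -0.6984442561859238, -0.6923546526679525]] [503.33368240833886, 290.7939136193677, 829.331048886373]
```

View pics/top0.png

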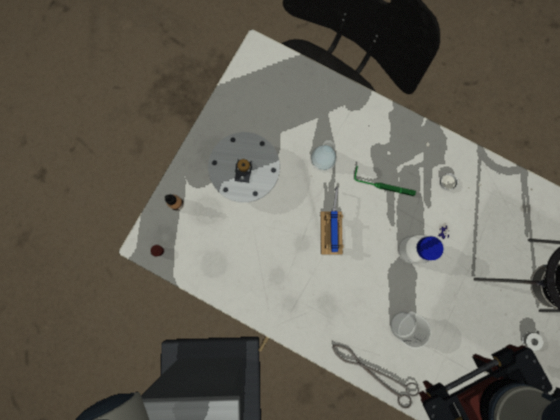

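View pics/side0.png

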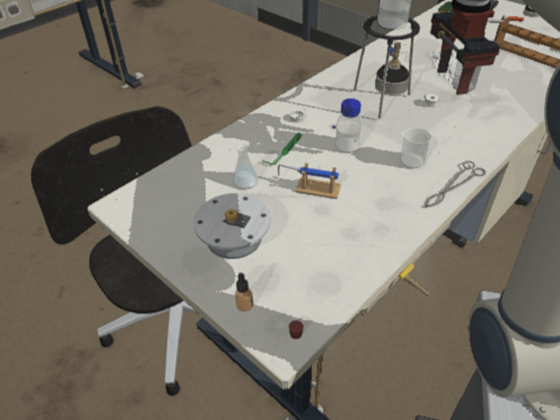

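```bash
cat > h.py <<'E'
import numpy as np,cv2
from workcell import bot,cams
def load(n): return dict(np.load(n+".npz"))
def ray(f,u,v):
    d=f["R"].T@np.linalg.solve(f["camera_matrix"],[u,v,1.]); c=-f["R"].T@f["t"]; return c,d
def onz(f,u,v,z):
    c,d=ray(f,u,v); return c+d*(z-c[2])/d[2]
def tri(f,p,g,q):
    c1,d1=ray(f,*p); c2,d2=ray(g,*q)
    s=np.linalg.lstsq(np.c_[d1,-d2],c2-c1,rcond=None)[0]
    a=c1+s[0]*d1;b=c2+s[1]*d2; return (a+b)/2,np.linalg.norm(a-b)
def proj(f,X):
    p=f["camera_matrix"]@(f["R"]@np.asarray(X,float)+f["t"]); return p[:2]/p[2]
def crop(img,u,v,w,h,k,name):
    c=img[v-h//2:v+h//2,u-w//2:u+w//2]; cv2.imwrite(f"pics/{name}.png",cv2.resize(c,None,fx=k,fy=k,interpolation=cv2.INTER_CUBIC))
E
python3 - <<'E'
from h import *
t=load("top0");s=load("side0")
a=t["frame"];b=s["frame"]
def c(i,u,v,w,h,k):
    return cv2.resize(i[v:v+h,u:u+w],None,fx=k,fy=k,interpolation=cv2.INTER_CUBIC)
cv2.imwrite("pics/c1.png",np.hstack([c(a,205,125,80,100,5),c(a,300,140,70,120,5)[:500]]) if 0 else c(a,200,125,160,120,5))
cv2.imwrite("pics/c1b.png",c(a,300,140,120,120,5))
cv2.imwrite("pics/c2.png",c(b,185,140,160,120,5))
E
```

```text
(no output)
```

View pics/c1.png

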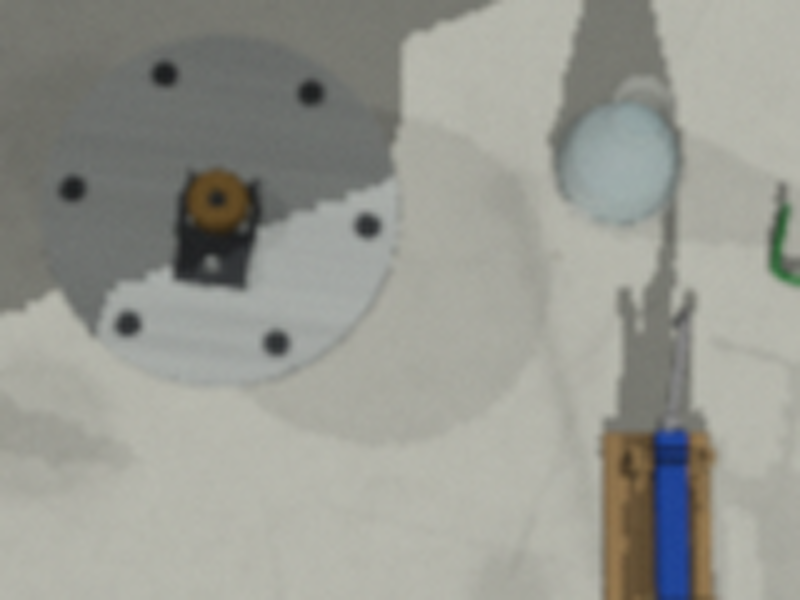

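View pics/c1b.png

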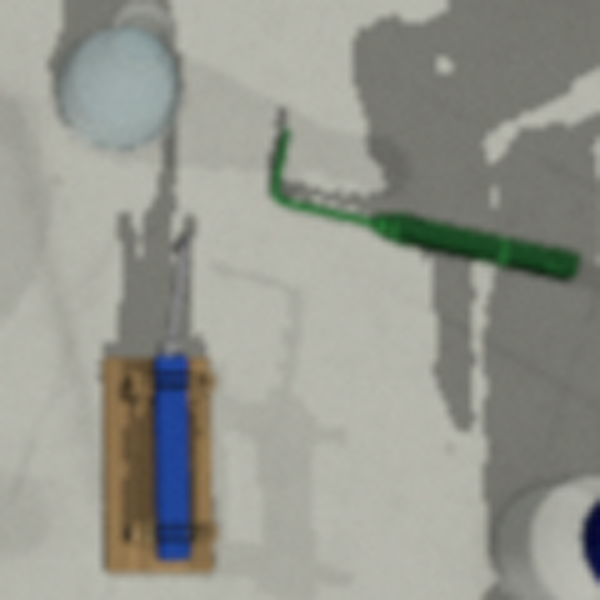

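View pics/c2.png

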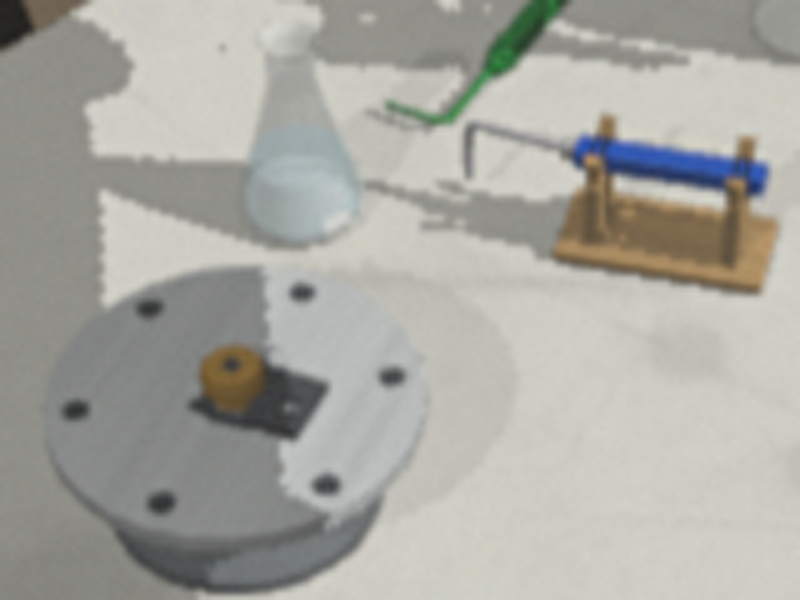

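```bash
python3 - <<'E'
from h import *
t=load("top0");s=load("side0")
def masks(f,lo,hi,box):
    h=cv2.cvtColor(f["frame"],cv2.COLOR_BGR2HSV);m=cv2.inRange(h,lo,hi);z=np.zeros_like(m);u0,v0,u1,v1=box;z[v0:v1,u0:u1]=m[v0:v1,u0:u1];return z
m=masks(t,(105,120,50),(130,255,255),(310,200,350,262))
c=max(cv2.findContours(m,0,1)[0],key=cv2.contourArea);r=cv2.minAreaRect(c);print(r)
box=cv2.boxPoints(r)
for p in box: print(p,onz(t,*p,56).round(1))
m2=masks(s,(105,120,50),(130,255,255),(290,155,345,185))
c2=max(cv2.findContours(m2,0,1)[0],key=cv2.contourArea);r2=cv2.minAreaRect(c2);print(r2,cv2.boxPoints(r2))
# bolts, dark blobs on disc
g=cv2.cvtColor(t["frame"],cv2.COLOR_BGR2GRAY)
print("bolt ctr")
B=np.array([(165,74),(311,93),(368,225),(276,343),(128,324),(72,188)])/5+[200,125]
P=np.array([onz(t,*b,60) for b in B]);print(P.mean(0),np.linalg.norm(P-P.mean(0),axis=1))
Bs=np.array([(148,308),(302,292),(392,376),(327,485),(162,502),(75,410)])/5+[185,140]
Q=np.array([onz(s,*b,60) for b in Bs]);print(Q.mean(0),np.linalg.norm(Q-Q.mean(0),axis=1))
print("head top",onz(t,243.4,164.6,77),onz(s,185+232/5,140+365/5,77))
print("eye",onz(t,242.2,178,63),onz(s,185+291/5,140+407/5,63))
# clip tab corners at z=65
print("tab",[onz(t,200+u/5,125+v/5,65).round(1) for u,v in((175,278),(245,289),(181,180),(260,180))])
print("tab side",[onz(s,185+u/5,140+v/5,65).round(1) for u,v in((296,439),(329,381),(192,405))])
# pick hook
p=(300+183/5,140+243/5)
print("bend top", onz(t,300+184/5,140+238/5,45),"shank root",onz(t,300+174/5,140+350/5,50))
print("bend tri",tri(t,(336.8,187.4),s,(185+470/5,140+126/5)))
print("point side",onz(s,185+469/5,140+176/5,16))
fl=[onz(t,322,157,z) for z in(30,105)];print("flask",fl, onz(s,185+303/5,140+215/5,5))
E
```

```text
((334.0, 231.0), (40.0, 6.0), 90.0)
[331. 211.] [ 554.  -375.5   56. ]
[337. 211.] [ 553.7 -388.7   56. ]
[337. 251.] [ 466.3 -384.5   56. ]
[331. 251.] [ 466.6 -371.5   56. ]
((318.51153564453125, 172.4248504638672), (37.634159088134766, 5.245972633361816), 8.746161460876465) [[299.51443 172.15607]
 [300.3121  166.9711 ]
 [337.50864 172.69363]
 [336.71097 177.8786 ]]
bolt ctr
[ 658.3349548  -186.30063572   60.        ] [65.92459732 65.85895469 66.1261759  66.07432458 66.0655117  66.32838163]
[ 657.67723603 -181.44772734   60.        ] [66.22014169 66.00241962 65.88673975 66.36855767 65.52122783 66.01218349]
head top [ 658.42469924 -186.22799161   77.        ] [ 657.10514567 -180.85269776   77.        ]
eye [ 631.66660756 -182.0843898    63.        ] [ 631.36710849 -175.88517516   63.        ]
tab [array([ 625.9, -166.4,   65. ]), array([ 620.1, -197. ,   65. ]), array([ 669.9, -169.6,   65. ]), array([ 669. , -204.5,   65. ])]
tab side [array([ 623.6, -157.1,   65. ]), array([ 619.5, -191.9,   65. ]), array([ 670.8, -166.3,   65. ])]
bend top [ 607.83795562 -392.44052795   45.        ] shank root [ 556.73833954 -384.83004834   50.        ]
bend tri (array([ 608.19258883, -392.84310981,   42.8519465 ]), np.float64(0.9538581033151815))
point side [ 607.42557542 -387.67562444   16.        ]
flask [array([ 682.91011835, -364.05490545,   30.        ]), array([ 663.82248109, -354.7812348 ,  105.        ])] [ 681.99383429 -355.07549059    5.        ]
```

```bash
cat >> h.py <<'E'
from scipy.spatial.transform import Rotation as Ro
import json
def T():
    return Ro.from_rotvec(bot.sense()["orientation"]).as_matrix()
def goalR(yaw,R0):
    # tool x down, tool z horizontal perpendicular to handle direction yaw; choose nearest of two
    best=None
    for s in(1,-1):
        z=s*np.array([-np.sin(yaw),np.cos(yaw),0]);x=np.array([0,0,-1.]);R=np.c_[x,np.cross(z,x),z]
        r=(Ro.from_matrix(R0.T@R)).as_rotvec()
        if best is None or np.linalg.norm(r)<np.linalg.norm(best[1]): best=(R,r)
    return best
E
python3 - <<'E'
from h import *
R=T();print(R.round(4));s=bot.sense()
q=[-1.2,0.091,1.231,0,1.82,-0.057]
for yaw in(-.047,-.17): print(yaw,goalR(yaw,R))
# subpixel handle
t=load("top0");sd=load("side0")
for f,box,z in((t,(310,200,350,262),50),(sd,(290,155,345,185),50)):
    i=f["frame"].astype(float);w=np.clip(i[...,0]-i[...,2]-40,0,60)/60
    u0,v0,u1,v1=box;k=np.zeros_like(w);k[v0:v1,u0:u1]=w[v0:v1,u0:u1]
    v,u=np.nonzero(k>0.1);ww=k[v,u];c=np.array([(u*ww).sum(),(v*ww).sum()])/ww.sum()
    d=np.c_[u,v]-c;C=(d*ww[:,None]).T@d;e=np.linalg.eigh(C)[1][:,1]
    a=onz(f,*(c-15*e),z+3);b=onz(f,*(c+15*e),z+3);dd=b-a;print(c,e,onz(f,*c,z+3),np.arctan2(dd[1],dd[0]))
E
```

```text
[[-7.000e-04  9.099e-01  4.149e-01]
 [ 1.600e-03  4.149e-01 -9.099e-01]
 [-1.000e+00  1.000e-04 -1.800e-03]]
-0.047 (array([[ 0.       ,  0.9988957, -0.0469827],
       [ 0.       , -0.0469827, -0.9988957],
       [-1.       ,  0.       , -0.       ]]), array([ 4.74823382e-01, -1.75317635e-03,  3.40682003e-04]))
-0.17 (array([[ 0.        ,  0.98558477, -0.16918235],
       [ 0.        , -0.16918235, -0.98558477],
       [-1.        ,  0.        , -0.        ]]), array([ 5.97823349e-01, -1.73850054e-03,  4.50270856e-04]))
[333.96245429 231.07460382] [0.01762999 0.99984458] [ 509.90179249 -380.36460999   53.        ] 3.1126949345665786
[318.89382332 171.80248983] [-0.98800775 -0.15440428] [ 509.08619132 -376.85316492   53.        ] -0.026818854874827377
```

```bash
python3 -m creep '[0.057,0,0,6,40,-5.5,87, 0.114,0,0,15,85,-11,87, 0.19,0,0,30,130,-18,87, 0.266,0,0,50,175,-25,87, 0.342,0,0,70,220,-32,87, 0.40,0,0,90,265,-38,87, 0.456,0,0,103,295,-43,87, 0.456,0,0,109.6,306.6,-44.2,87]' 10; python3 - <<'E'
from h import *
for n in("top","side"):
    f=cams.grab_frame(n); np.savez(n+"1.npz",**f); cv2.imwrite(f"pics/{n}1.png",f["frame"])
s=bot.sense();print(s["position"],T().round(3),s["force"],s["q"],s["clock"])
E
```

```text
clock: 0.9
position: [511.0, -375.7, 127.3]
orientation: [1.229, 1.201, -1.228]
force: [-0.1, 0.3, -0.4]
grip_width: 87.3
[ 509.84717097 -377.31077418  128.14869554] [[-0.003  1.    -0.025]
 [ 0.002 -0.025 -1.   ]
 [-1.    -0.003 -0.002]] [-0.35589479 -0.53658604 -0.26211234] [-6.90644345e-01  1.91790212e-01  1.31765959e+00 -1.64734752e-04
  1.63528929e+00  9.04749344e-01] 1.0
```

```bash
python3 - <<'E'
from h import *
a=load("top1")["frame"];b=load("side1")["frame"]
def c(i,u,v,w,h,k): return cv2.resize(i[v:v+h,u:u+w],None,fx=k,fy=k,interpolation=cv2.INTER_CUBIC)
cv2.imwrite("pics/d1.png",np.hstack([c(a,280,170,110,140,3.6),c(b,260,70,110,140,3.6)]))
E
```

```text
(no output)
```

View pics/d1.png

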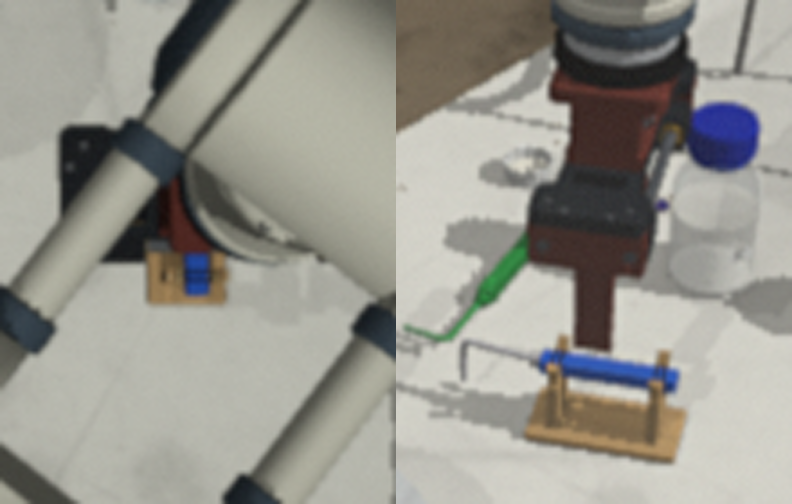

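```bash
python3 - <<'E'
from h import *
f=load("side1");p=bot.sense()["position"];print(p)
for dy in(43.7,57.5,-43.7,-57.5):
  for dx in(-10,10): print(dy,dx,((proj(f,p+[dx,dy,-17])-[260,70])*3.6+[396,0]).round(0))
print(((proj(f,[510,-378,50])-[260,70])*3.6+[396,0]))
E
```

```text
[ 509.84717097 -377.31077418  128.14869554]
43.7 -10 [614. 339.]
43.7 10 [582. 335.]
57.5 -10 [610. 354.]
57.5 10 [577. 349.]
-43.7 -10 [638. 254.]
-43.7 10 [607. 250.]
-57.5 -10 [642. 242.]
-57.5 10 [611. 238.]
[606.74469591 368.75973019]
```

```bash
python3 - <<'E'
from h import *
f=load("side0");t=load("top0")
print(onz(f,318.89,171.80,50),onz(f,318.5,172.4,50),onz(t,333.96,231.07,55))
b=load("side1")["frame"]
cv2.imwrite("pics/d2.png",cv2.resize(b[130:210,280:360],None,fx=7,fy=7,interpolation=cv2.INTER_CUBIC))
E
```

```text
[ 509.60992848 -380.41481774   50.        ] [ 510.11169974 -378.09792466   50.        ] [ 509.77214366 -380.0701089    55.        ]
```

View pics/d2.png

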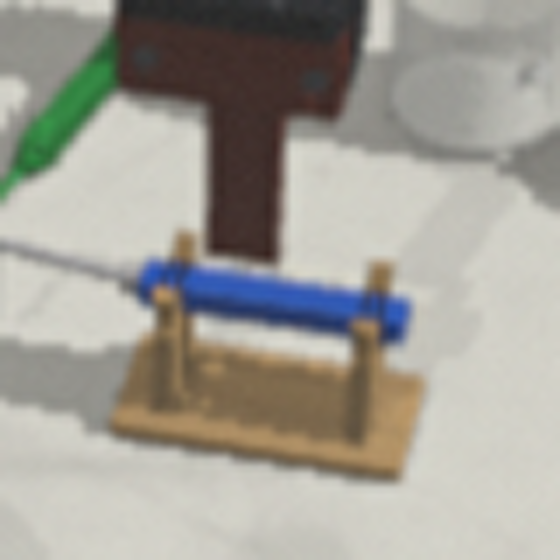

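```bash
python3 -m creep '[0,0,0,20,0,0.4,87, 0,0,0,40,0.3,0.8,87, 0,0,0,60,0.3,0.8,87, 0,0,0,73,0.3,0.8,87, 0,0,0,80.5,0.3,0.8,87, 0,0,0,80.5,0.3,0.8,87, 0,0,0,80.5,0.3,0.8,50, 0,0,0,80.5,0.3,0.8,30]' 55; python3 - <<'E'
from h import *
f=cams.grab_frame("side");b=f["frame"];np.savez("side2.npz",**f)
s=bot.sense();print(s["position"],T().round(4).tolist(),s["force"],s["grip_width"],s["clock"])
cv2.imwrite("pics/d3.png",cv2.resize(b[130:210,260:360],None,fx=7,fy=7,interpolation=cv2.INTER_CUBIC))
E
```

```text
clock: 1.8
position: [510.3, -379.9, 51.0]
orientation: [1.23, 1.193, -1.229]
force: [0.4, 0.3, -0.2]
grip_width: 74.4
[ 510.34118208 -379.80010671   50.92752871] [[0.0016, 0.9996, -0.0281], [-0.0014, -0.0281, -0.9996], [-1.0, 0.0016, 0.0013]] [-0.08387375  0.51876287  1.3848779 ] 70.31574897793323 1.85
```

View pics/d3.png

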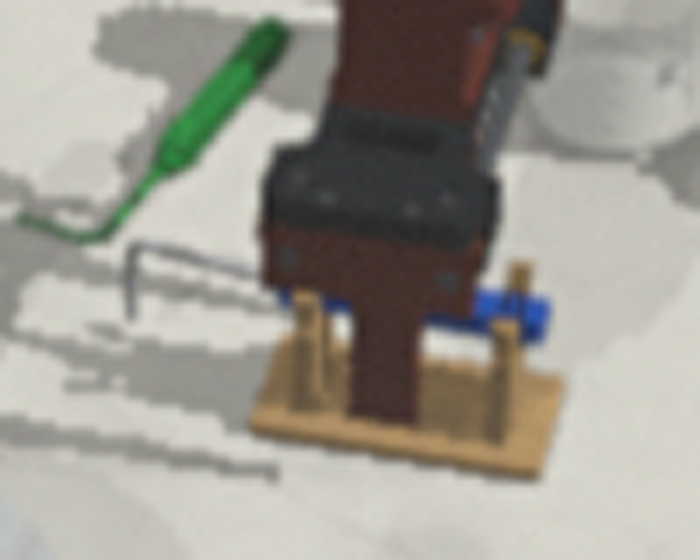

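```bash
python3 -m creep '[0,0,0,2,0,0,40, 0,0,0,2,0,0,30, 0,0,0,2,0,0,20, 0,0,0,2,0,0,12, 0,0,0,2,0,0,8, 0,0,0,2,0,0,8, 0,0,0,2,0,0,8, 0,0,0,2,0,0,8]' 55; python3 -m creep '[0,0,0,0,0,0,8]'
```

```text
clock: 2.65
position: [509.8, -379.4, 47.6]
orientation: [1.23, 1.196, -1.23]
force: [0.6, -0.1, -0.8]
grip_width: 13.8
clock: 2.75
position: [509.9, -379.3, 47.5]
orientation: [1.23, 1.196, -1.23]
force: [-0.1, -0.5, -0.0]
grip_width: 13.6
```

```bash
python3 -m creep '[0,0,0,-6,0,0,8, 0,0,0,-25,0,0,8, 0,0,0,-55,0,0,8, 0,0,0,-85,0,-10,8, 0.02,0,0,-110,3,-40,8, 0.05,0,0,-115,6,-75,8, 0.08,0,0,-115,9,-115,8, 0.11,0,0,-115,12,-150,8]'; python3 -m creep '[0.02,0,0,0,4,-32,8, 0.032,0,0,0,6,-60,8, 0.032,0,0,8,6,-72,8, 0.032,0,0,20,6,-74.7,8, 0.032,0,0,30,6,-74.7,8, 0.032,0,0,35,6,-74.7,8, 0.032,0,0,35,6,-74.7,8]'
python3 - <<'E'
from h import *
s=bot.sense();print(s["position"],T().round(4).tolist(),s["force"],s["grip_width"],s["clock"])
for n in("top","side"):
    f=cams.grab_frame(n); np.savez(n+"3.npz",**f); cv2.imwrite(f"pics/{n}3.png",f["frame"])
a=load("top3")["frame"];b=load("side3")["frame"]
def c(i,u,v,w,h,k): return cv2.resize(i[v:v+h,u:u+w],None,fx=k,fy=k,interpolation=cv2.INTER_CUBIC)
cv2.imwrite("pics/e1.png",np.hstack([c(a,200,120,100,110,4),c(b,190,150,100,110,4)]))
E
```

```text
clock: 3.55
position: [526.2, -228.2, 163.5]
orientation: [1.312, 1.139, -1.31]
force: [0.8, 0.2, -1.4]
grip_width: 13.3
clock: 4.25
position: [541.3, -157.5, 125.6]
orientation: [1.334, 1.126, -1.337]
force: [-0.2, -0.6, -1.0]
grip_width: 13.8
[ 541.31811396 -157.50259421  125.63381659] [[-0.0029, 0.9853, -0.1708], [0.0007, -0.1708, -0.9853], [-1.0, -0.003, -0.0002]] [-0.20798378 -0.62683292 -0.95625163] 13.785753439670511 4.25
```

View pics/e1.png

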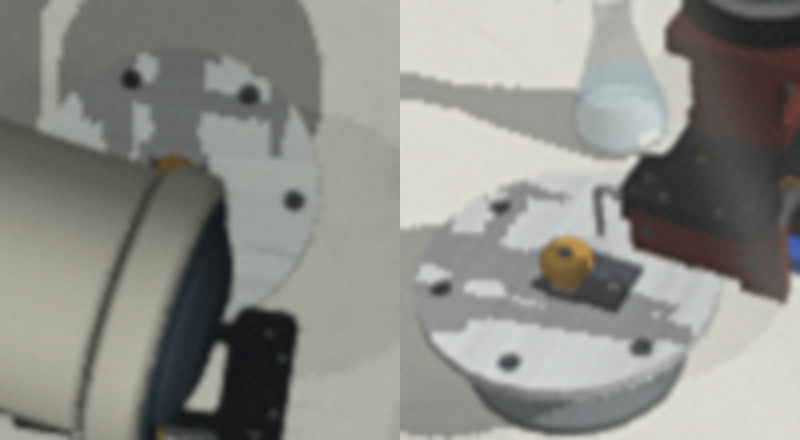

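View pics/top3.png

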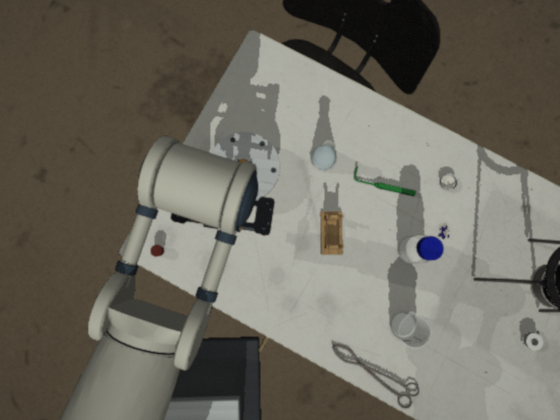

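```bash
python3 - <<'E'
from h import *
s=bot.sense();p=s["position"];print(p,s["force"],s["clock"])
f=load("side3");b=f["frame"]
z=p[2]+2.5-34
tip=onz(f,190+200.5/4,150+232/4,z);print("tip",tip)
R=T();d=tip-p;print("pick frame",d@R[:,1],-d@R[:,2],-d@R[:,0])
cv2.imwrite("pics/e2.png",cv2.resize(b[180:240,215:275],None,fx=10,fy=10,interpolation=cv2.INTER_CUBIC))
print("pred tip true",proj(f,p+R@np.array([31.5,100,0])))
E
```

```text
[ 542.07987043 -157.46905469  127.34064097] [-0.08271891 -0.03219917 -0.72080072] 4.35
tip [ 636.92775736 -180.4974875    95.84064097]
pick frame 97.39854111510829 -6.50482161014637 -31.462546900817642
pred tip true [237.52753696 209.75558573]
```

View pics/e2.png

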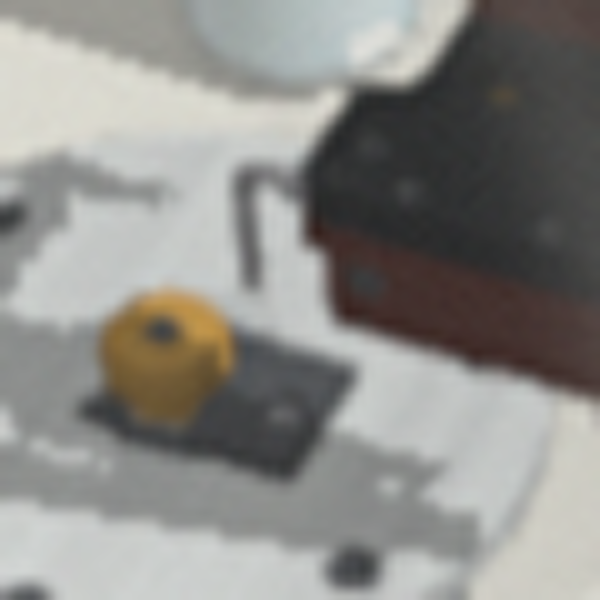

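```bash
python3 -m creep '[0,0,0,5,-3,-2,8, 0,0,0,11,-6.3,-4.2,8, 0,0,0,18,-6.3,-4.2,8, 0,0,0,23,-6.3,-4.2,8, 0,0,0,25,-6.3,-4.2,8, 0,0,0,25,-6.3,-4.2,8]'
cat > look.py <<'E'
import sys
from h import *
n=sys.argv[1]; u,v,w,h=map(int,sys.argv[2:6]);k=int(sys.argv[6])
s=bot.sense();p=s["position"]
f=cams.grab_frame("side"); np.savez(f"side{n}.npz",**f);b=f["frame"]
cv2.imwrite(f"pics/s{n}.png",cv2.resize(b[v:v+h,u:u+w],None,fx=k,fy=k,interpolation=cv2.INTER_CUBIC))
print(p,T().round(4).tolist(),s["force"].round(2),s["moment"].round(3),s["grip_width"],s["clock"])
E
python3 look.py 4 215 180 60 60 10
```

```text
clock: 4.95
position: [536.6, -151.3, 101.9]
orientation: [1.333, 1.125, -1.334]
force: [-0.3, -0.2, -1.1]
grip_width: 13.5
[ 536.5831036  -151.26482624  101.93201024] [[-0.0003, 0.9856, -0.1693], [0.0001, -0.1693, -0.9856], [-1.0, -0.0003, -0.0]] [-0.33 -0.24 -1.07] [ 0.049 -0.037  0.027] 13.52757824987527 4.95
```

View pics/s4.png

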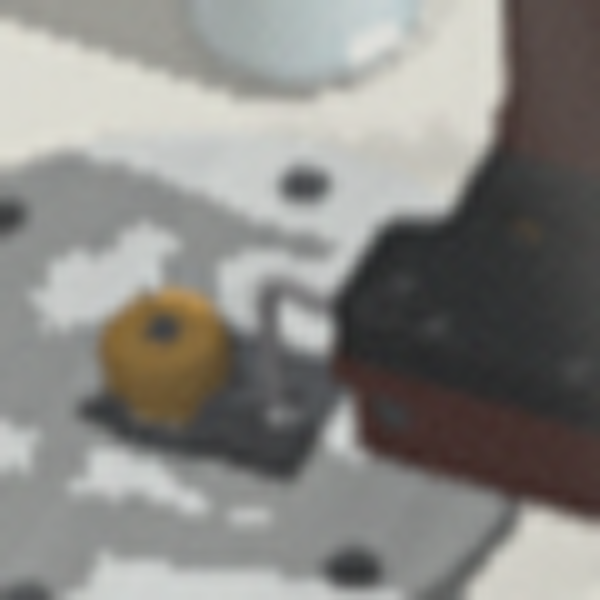

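```bash
python3 - <<'E'
from h import *
for n in(3,4):
    b=load(f"side{n}")["frame"][200:232,228:260]
    g=cv2.normalize(np.clip(b.astype(float),20,150),None,0,255,cv2.NORM_MINMAX).astype(np.uint8)
    cv2.imwrite(f"pics/g{n}.png",cv2.resize(g,None,fx=12,fy=12,interpolation=cv2.INTER_NEAREST))
a=cv2.imread("pics/g3.png");c=cv2.imread("pics/g4.png");cv2.imwrite("pics/g.png",np.hstack([a,c]))
p=bot.sense()["position"];print(p)
E
```

```text
[ 536.77391877 -151.34234749  102.36420299]
```

View pics/g.png

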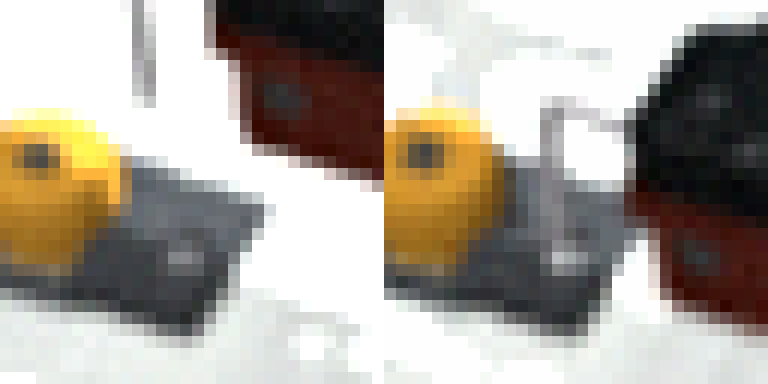

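```bash
python3 - <<'E'
from h import *
f=load("side4")
off=np.array([.5,.5])*0
p3=np.array([542.08,-157.47,127.34]);p4=np.array([536.77,-151.34,102.36])
e=(243.4-.5,221.4-.5)
for dz in(31,31.5,32.5):
    tip=onz(f,239.5,208.4-.3,p3[2]-dz);tip4=tip+p4-p3
    print(dz,tip4,proj(f,tip4),"eye",onz(f,*e,62.5),"need",(onz(f,*e,62.5)-tip4)[:2])
E
```

```text
31 [ 632.58629783 -173.32951948   71.36      ] [242.00294955 219.31739997] eye [ 632.54883889 -177.59851243   62.5       ] need [-0.03745894 -4.26899295]
31.5 [ 632.76962477 -173.81719071   70.86      ] [242.00117635 219.30945303] eye [ 632.54883889 -177.59851243   62.5       ] need [-0.22078588 -3.78132172]
32.5 [ 633.13627864 -174.79253317   69.86      ] [241.99763745 219.29359288] eye [ 632.54883889 -177.59851243   62.5       ] need [-0.58743976 -2.80597926]
```

```bash
python3 - <<'E'
from h import *
np.set_printoptions(linewidth=200)
for n in("0","3"):
    g=cv2.cvtColor(load("side"+n)["frame"],cv2.COLOR_BGR2GRAY).astype(int)
    print(g[216:228,236:252])
g=cv2.cvtColor(load("side3")["frame"],cv2.COLOR_BGR2GRAY).astype(int)
print(g[194:214,234:247])
E
```

```text
[[ 77  69  61  58  61  62  68  80  81  80  86  96 108 122 146 179]
 [ 73  67  63  62  62  62  68  76  81  82  82  80  80  86 125 178]
 [ 70  64  58  60  62  62  67  73  82  82  83  81  76  89 138 183]
 [ 65  63  64  62  63  57  64  68  72  78  80  78  82 119 170 189]
 [ 63  63  62  61  61  66  84  84  78  77  81  78 100 153 184 189]
 [ 62  60  62  63  64  78 112 105  94  83  79  88 133 177 190 190]
 [ 63  59  64  61  62  71  91  86  88  81  81 115 165 188 192 189]
 [ 62  62  65  63  58  63  66  71  77  79  99 146 183 192 188 187]
 [ 54  56  58  61  62  63  66  75  77  87 129 171 190 192 189 185]
 [ 73  67  58  54  55  56  63  75  79 110 164 187 189 189 188 185]
 [119 105  83  71  66  58  55  62  93 146 184 192 189 186 185 184]
 [137 128 122 117 106 101  96  89 124 175 191 191 189 187 186 183]]
[[ 94 117  98  83  85  84  83  84  84  84  89 100 116 128 155 190]
 [ 82  93  90  84  86  88  86  85  85  84  85  85  84  90 133 188]
 [ 75  77  82  84  86  89  85  82  83  86  87  86  80  94 145 194]
 [ 69  69  71  78  84  82  81  76  74  78  85  82  86 127 179 200]
 [ 65  67  66  68  70  72  
[... 910 characters left out ...]
95 150 107 136 191 200 199 180 100  45]
 [201 200 202 196 151 105 128 189 198 200 184 101  44]
 [201 202 202 196 160 105 122 187 200 200 181 104  49]
 [198 200 200 197 170 109 117 183 199 198 185 135  93]
 [199 200 200 201 180 116 107 167 194 196 195 183 163]
 [199 199 199 203 187 121 104 164 192 196 196 199 189]
 [201 200 201 201 187 126 110 167 196 197 197 199 190]
 [196 198 200 199 187 143 126 169 193 194 195 198 187]
 [175 182 189 190 186 173 166 179 194 197 197 197 187]
 [155 161 173 182 185 186 183 184 193 197 195 198 191]
 [149 151 157 165 177 182 187 188 190 196 196 197 199]
 [151 152 148 144 140 159 177 179 184 195 197 199 201]
 [144 148 145 134 106 112 125 138 158 182 191 196 199]]
```

```bash
python3 - <<'E'
from h import *
f=load("side4")
p3=np.array([542.08,-157.47,127.34]);p4=np.array([536.77,-151.34,102.36]);R=T()
e=(242.75,221.1);E=onz(f,*e,62.5)
for dz in(30.5,31.5,32.5):
    tip=onz(f,239.7,207.7,p3[2]-dz);tip4=tip+p4-p3
    d=tip4-p4
    print(dz,tip4,"eye",E,"need tool",(R.T@(E-tip4))[1:],"off",(R.T@d))
E
```

```text
30.5 [ 632.34168739 -174.04238462   71.86      ] eye [ 632.68795084 -176.97757818   62.5       ] need tool [0.84093116 2.83437241] off [30.47141628 98.04447798  6.19425754]
31.5 [ 632.70825327 -175.01945101   70.86      ] eye [ 632.68795084 -176.97757818   62.5       ] need tool [0.31394272 1.93345476] off [31.47124618 98.57146642  7.0951752 ]
32.5 [ 633.07481914 -175.99651739   69.86      ] eye [ 632.68795084 -176.97757818   62.5       ] need tool [-0.21304573  1.03253711] off [32.47107607 99.09845487  7.99609285]
```

```bash
python3 -m creep '[0,0,0,1.5,0.2,1.8,8, 0,0,0,3,0.2,1.8,8, 0,0,0,4.5,0.2,1.8,8, 0,0,0,4.5,0.2,1.8,8]'; python3 -m creep '[0,0,0,0.7,0,0,8, 0,0,0,1.4,0,0,8, 0,0,0,1.4,0,0,8]'; python3 -m creep '[0,0,0,0.7,0,0,8, 0,0,0,1.4,0,0,8, 0,0,0,1.4,0,0,8]'
```

```text
clock: 5.4
position: [536.6, -153.1, 97.7]
orientation: [1.333, 1.124, -1.334]
force: [-0.6, -0.6, -0.2]
grip_width: 13.2
clock: 5.7
position: [536.6, -153.1, 96.5]
orientation: [1.333, 1.124, -1.334]
force: [0.9, -0.1, -1.0]
grip_width: 13.6
clock: 6.0
position: [536.6, -153.1, 95.1]
orientation: [1.333, 1.124, -1.334]
force: [0.8, 1.2, 0.0]
grip_width: 13.5
```

```bash
python3 look.py 5 215 180 60 60 10
```

```text
[ 536.63556586 -153.1412305    95.09153787] [[-0.0002, 0.9855, -0.1694], [0.0, -0.1694, -0.9855], [-1.0, -0.0002, -0.0]] [0.77 1.24 0.04] [ 0.031 -0.012 -0.01 ] 13.520893705175803 6.0
```

View pics/s5.png

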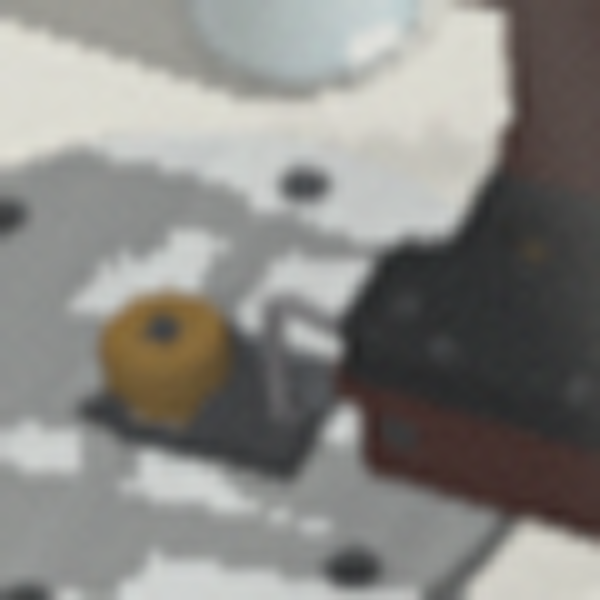

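```bash
python3 -m creep '[0,0,0,0.5,0,0,8, 0,0,0,1,0,0,8, 0,0,0,1,0,0,8]'; python3 -m creep '[0,0,0,0.5,0,0,8, 0,0,0,1,0,0,8, 0,0,0,1,0,0,8]'
```

```text
clock: 6.35
position: [536.7, -153.2, 94.1]
orientation: [1.333, 1.124, -1.334]
force: [-0.4, 0.2, -1.5]
grip_width: 13.6
clock: 6.65
position: [536.6, -153.2, 93.1]
orientation: [1.333, 1.124, -1.334]
force: [0.0, 1.2, -1.4]
grip_width: 13.7
```

```bash
python3 -m creep '[0,0,0,0.5,0,0,8, 0,0,0,1,0,0,8, 0,0,0,1,0,0,8]'; python3 -m creep '[0,0,0,0.5,0,0,8, 0,0,0,0.8,0,0,8, 0,0,0,0.8,0,0,8]'
```

```text
clock: 6.95
position: [536.6, -153.2, 92.1]
orientation: [1.333, 1.124, -1.334]
force: [0.3, -0.2, -0.8]
grip_width: 13.5
clock: 7.25
position: [536.7, -153.2, 91.4]
orientation: [1.333, 1.124, -1.333]
force: [0.1, 0.0, -0.8]
grip_width: 13.6
```

```bash
python3 -m creep '[0,0,0,0.4,0,0,8, 0,0,0,0.8,0,0,8, 0,0,0,0.8,0,0,8]'; python3 look.py 6 215 180 60 60 10
```

```text
clock: 7.55
position: [536.7, -153.2, 90.9]
orientation: [1.334, 1.124, -1.333]
force: [-0.6, 0.4, 1.4]
grip_width: 13.5
[ 536.73758416 -153.18874891   90.85871035] [[0.0003, 0.9855, -0.1694], [-0.0001, -0.1694, -0.9855], [-1.0, 0.0003, 0.0]] [-0.61  0.42  1.43] [ 0.024  0.056 -0.038] 13.477355927670363 7.55
```

View pics/s6.png

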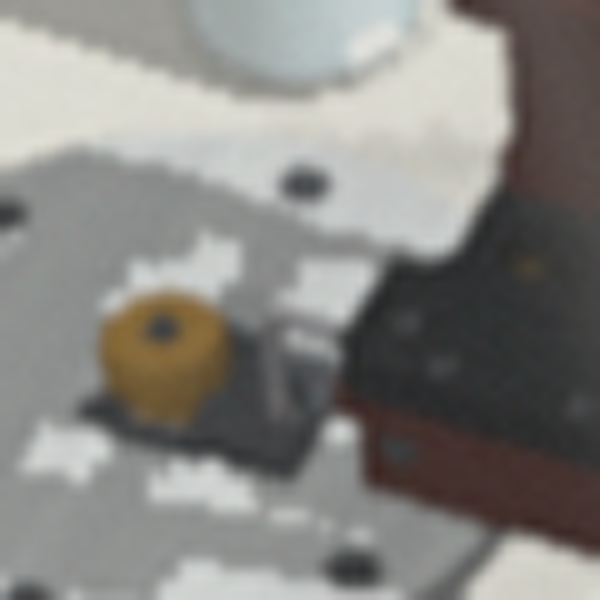

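```bash
python3 -m creep '[0,0,0,-0.3,-0.5,0,8, 0,0,0,-0.3,-1,0,8, 0,0,0,-0.3,-1.5,0,8, 0,0,0,-0.3,-2,0,8, 0,0,0,-0.3,-2,0,8]' 60; python3 -m creep '[0,0,0,0,-0.5,0,8, 0,0,0,0,-1,0,8, 0,0,0,0,-1.5,0,8, 0,0,0,0,-2,0,8, 0,0,0,0,-2,0,8]'
```

```text
clock: 8.1
position: [534.9, -152.9, 91.0]
orientation: [1.334, 1.123, -1.333]
force: [1.0, -0.6, -0.3]
grip_width: 13.4
clock: 8.6
position: [533.7, -152.8, 91.4]
orientation: [1.334, 1.121, -1.332]
force: [5.7, -2.1, -1.7]
grip_width: 13.3
```

```bash
python3 -m creep '[0,0,0,0,-0.5,0,8, 0,0,0,0,-1,0,8, 0,0,0,0,-1.5,0,8, 0,0,0,0,-2,0,8, 0,0,0,0,-2,0,8]'; python3 look.py 7 215 180 60 60 10
```

```text
clock: 9.1
position: [532.6, -152.7, 91.8]
orientation: [1.335, 1.119, -1.33]
force: [9.2, -2.7, -1.2]
grip_width: 13.5
[ 532.5774462  -152.66032267   91.83685158] [[0.0051, 0.9855, -0.1694], [-0.0015, -0.1694, -0.9855], [-1.0, 0.0052, 0.0006]] [ 9.25 -2.65 -1.2 ] [-0.438 -1.59  -0.015] 13.474170292526598 9.1
```

View pics/s7.png

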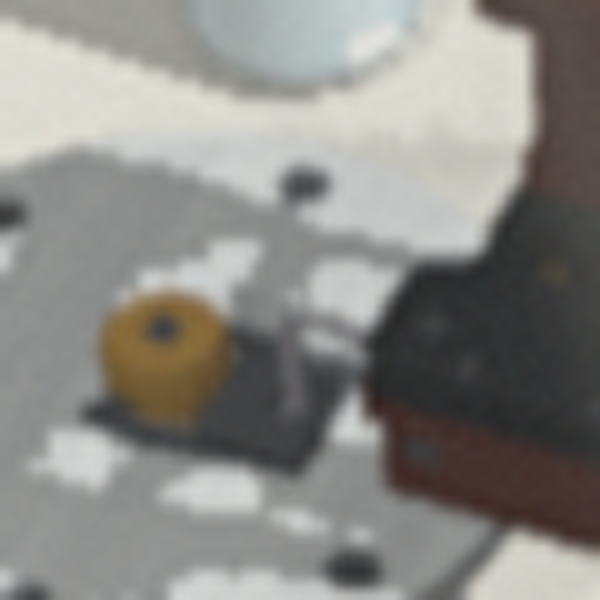

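```bash
python3 -m creep '[0,0,0,0.4,-0.3,0,8, 0,0,0,0.8,-0.6,0,8, 0,0,0,1,-1.2,0,8, 0,0,0,1,-1.8,0,8, 0,0,0,1,-2.2,0,8, 0,0,0,1,-2.2,0,8]'; python3 -m creep '[0,0,0,0,-0.5,0,8, 0,0,0,0,-1,0,8, 0,0,0,0.2,-1.5,0,8, 0,0,0,0.3,-2,0,8, 0,0,0,0.3,-2,0,8]'
```

```text
clock: 9.75
position: [531.5, -152.5, 91.4]
orientation: [1.336, 1.117, -1.328]
force: [11.5, -2.6, -2.1]
grip_width: 13.3
clock: 10.25
position: [530.3, -152.4, 91.5]
orientation: [1.337, 1.115, -1.326]
force: [14.1, -4.0, -3.0]
grip_width: 13.3
```

```bash
python3 -m creep '[0,0,0,0.1,-0.5,0,8, 0,0,0,0.2,-1,0,8, 0,0,0,0.3,-1.5,0,8, 0,0,0,0.4,-2,0,8, 0,0,0,0.4,-2,0,8]'; python3 look.py 8 215 180 60 60 10
```

```text
clock: 10.75
position: [528.8, -152.1, 91.4]
orientation: [1.337, 1.114, -1.325]
force: [16.7, -3.5, -2.3]
grip_width: 13.8
[ 528.80755633 -152.14745757   91.41870156] [[0.0115, 0.9855, -0.1691], [-0.0031, -0.1691, -0.9856], [-0.9999, 0.0118, 0.0011]] [16.67 -3.47 -2.32] [-0.666 -2.958  0.027] 13.787859224226462 10.75
```

View pics/s8.png

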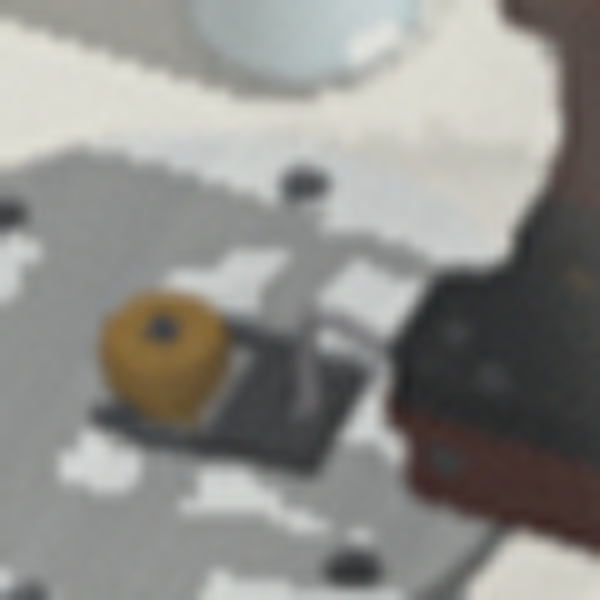

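```bash
python3 -m creep '[0,0,0,0.1,-0.5,0,8, 0,0,0,0.2,-1,0,8, 0,0,0,0.2,-1.5,0,8, 0,0,0,0.2,-2,0,8, 0,0,0,0.2,-2,0,8]'; python3 -m creep '[0,0,0,0.1,-0.5,0,8, 0,0,0,0.2,-1,0,8, 0,0,0,0.2,-1.5,0,8, 0,0,0,0.2,-1.5,0,8]'
```

```text
clock: 11.3
position: [527.0, -151.8, 91.4]
orientation: [1.337, 1.113, -1.325]
force: [17.9, -4.1, -1.3]
grip_width: 13.4
clock: 11.7
position: [524.0, -151.2, 90.5]
orientation: [1.336, 1.117, -1.328]
force: [8.5, -2.1, -1.2]
grip_width: 13.6
```

```bash
python3 -m creep '[0,0,0,-0.6,-0.2,0,8, 0,0,0,-1.2,-0.5,0,8, 0,0,0,-1.2,-1,0,8, 0,0,0,-1.2,-1.5,0,8, 0,0,0,-1.2,-1.5,0,8]'; python3 look.py 9 215 180 60 60 10
```

```text
clock: 12.2
position: [520.7, -150.5, 90.7]
orientation: [1.334, 1.121, -1.331]
force: [5.4, -1.5, -0.3]
grip_width: 13.6
[ 520.73188981 -150.53375916   90.65131822] [[0.0029, 0.9856, -0.1693], [-0.0008, -0.1693, -0.9856], [-1.0, 0.003, 0.0003]] [ 5.36 -1.48 -0.27] [-0.258 -1.052 -0.019] 13.557027343666434 12.2
```

View pics/s9.png

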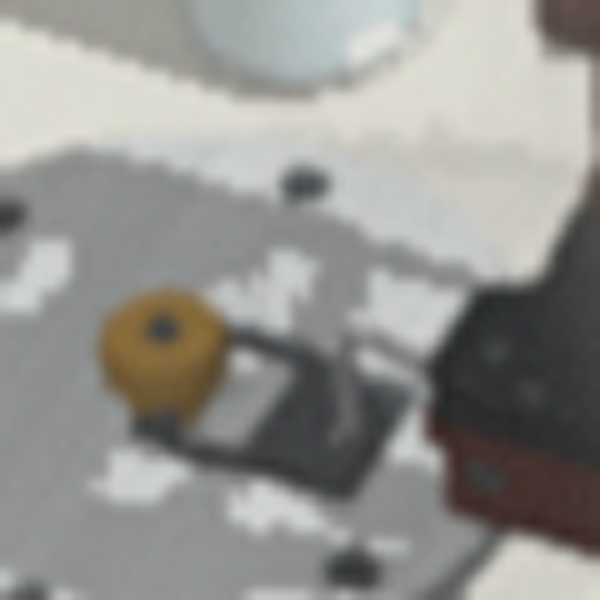

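```bash
python3 -m creep '[0,0,0,-0.3,-0.7,0,8, 0,0,0,-0.6,-1.4,0,8, 0,0,0,-0.6,-2.1,0,8, 0,0,0,-0.6,-2.8,0,8, 0,0,0,-0.6,-3.5,0,8, 0,0,0,-0.6,-4.2,0,8,0,0,0,-0.6,-5,0,8]'; python3 -m creep '[0,0,0,-0.2,-0.7,0,8, 0,0,0,-0.3,-1.4,0,8, 0,0,0,-0.3,-2.1,0,8, 0,0,0,-0.3,-2.8,0,8, 0,0,0,-0.3,-3.5,0,8, 0,0,0,-0.3,-4.2,0,8,0,0,0,-0.3,-5,0,8]';  python3 look.py 10 215 180 60 60 10
```

```text
clock: 12.95
position: [515.5, -149.5, 91.3]
orientation: [1.334, 1.122, -1.332]
force: [0.6, 0.6, 0.2]
grip_width: 13.4
clock: 13.65
position: [509.8, -148.5, 90.9]
orientation: [1.333, 1.124, -1.334]
force: [0.2, 0.5, 0.3]
grip_width: 13.5
[ 509.78308303 -148.53471946   90.91503528] [[-0.0002, 0.9855, -0.1694], [0.0001, -0.1694, -0.9855], [-1.0, -0.0002, -0.0]] [0.24 0.46 0.3 ] [-0.049 -0.21   0.007] 13.500758663143005 13.65
```

View pics/s10.png

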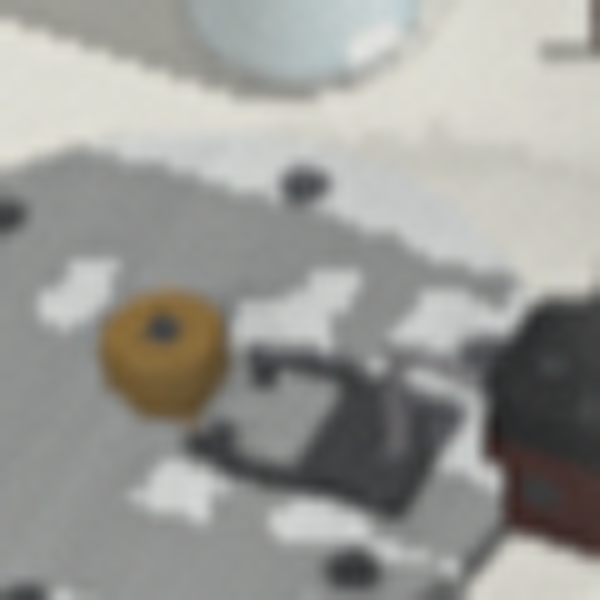

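```bash
python3 -m creep '[0,0,0,0,-0.7,0,8, 0,0,0,0,-1.5,0,8, 0,0,0,0,-3,0,8, 0,0,0,0,-4.5,0,8, 0,0,0,0,-6,0,8, 0,0,0,0,-7.5,0,8, 0,0,0,0,-9,0,8, 0,0,0,0,-9,0,8]';  python3 look.py 11 215 180 60 60 10
```

```text
clock: 14.5
position: [500.7, -147.0, 90.9]
orientation: [1.333, 1.124, -1.334]
force: [-0.3, -0.0, 0.4]
grip_width: 13.3
[ 500.73792558 -146.9992055    90.9207345 ] [[-0.0005, 0.9856, -0.1694], [0.0002, -0.1694, -0.9856], [-1.0, -0.0005, -0.0001]] [-0.3  -0.04  0.42] [ 0.029 -0.045 -0.004] 13.297515571961194 14.5
```

View pics/s11.png

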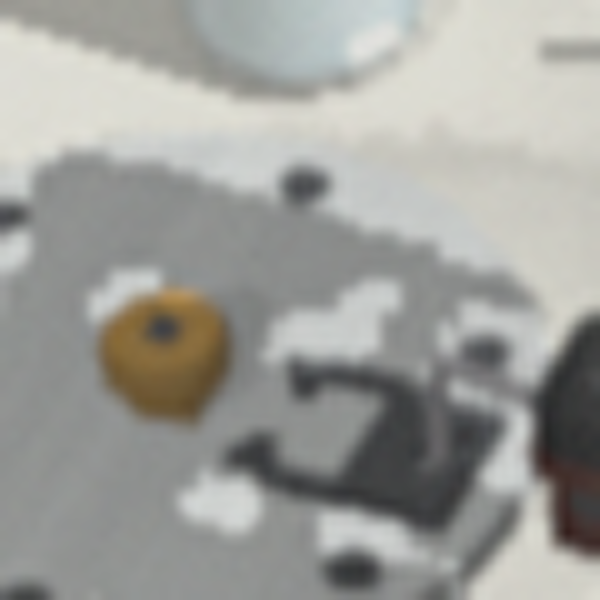

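```bash
python3 -m creep '[0,0,0,0,0.7,0,8, 0,0,0,0,1.4,0,8, 0,0,0,-2,1.4,0,8, 0,0,0,-4,1.4,0,8, 0,0,0,-7,1.4,0,8, 0,0,0,-12,1.4,0,8, 0,0,0,-20,1.4,0,8, 0,0,0,-20,1.4,0,8]';  python3 look.py 12 205 160 80 80 8
```

```text
clock: 15.35
position: [503.1, -147.6, 112.8]
orientation: [1.334, 1.121, -1.332]
force: [-0.6, -0.4, -0.1]
grip_width: 13.6
[ 503.12897071 -147.55633779  112.77810238] [[0.0019, 0.9855, -0.1694], [-0.0007, -0.1694, -0.9855], [-1.0, 0.0019, 0.0004]] [-0.64 -0.43 -0.09] [ 0.042 -0.002 -0.024] 13.591322488875251 15.35
```

View pics/s12.png

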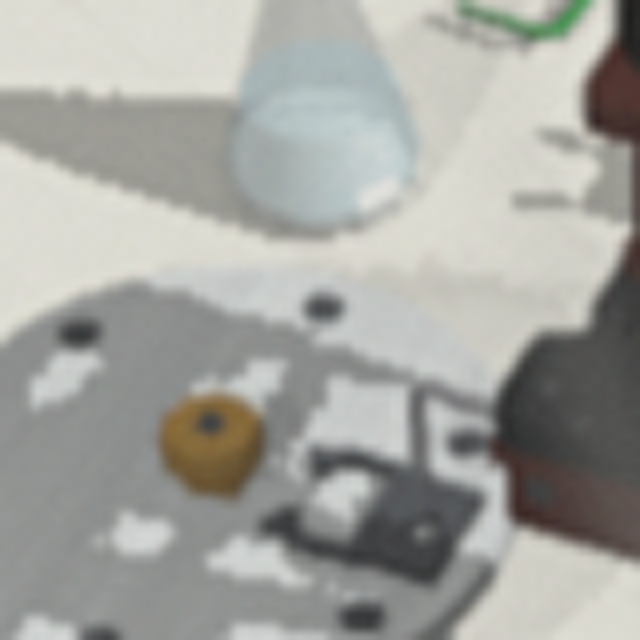

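```bash
python3 -m creep '[0,0,0,-8,0,0,8, 0,0,0,-25,0,0,8, 0,0,0,-45,0,0,8, 0,0,0,-55,8,30,8, 0,0,0,-55,16,70,8]';  python3 -m creep '[-0.03,0,0,0,6,30,8, -0.06,0,0,0,12,65,8, -0.09,0,0,0,18,100,8, -0.12,0,0,0,24,130,8, -0.142,0,0,0,29,150,8, -0.142,0,0,0,30.8,157.3,8, -0.142,0,0,0,30.8,157.3,8, -0.142,0,0,0,30.8,157.3,8]'; python3 look.py 13 250 80 110 140 5
```

```text
clock: 15.9
position: [507.6, -218.9, 169.1]
orientation: [1.332, 1.121, -1.328]
force: [0.6, 0.8, -0.9]
grip_width: 13.6
clock: 16.7
position: [510.2, -378.3, 166.0]
orientation: [1.23, 1.196, -1.23]
force: [-0.0, 0.0, -0.6]
grip_width: 13.6
[ 510.18004915 -378.33505488  166.02286188] [[0.0002, 0.9996, -0.0275], [0.0003, -0.0275, -0.9996], [-1.0, 0.0002, -0.0003]] [-0.01  0.03 -0.62] [0.014 0.023 0.043] 13.56225430698729 16.7
```

View pics/s13.png

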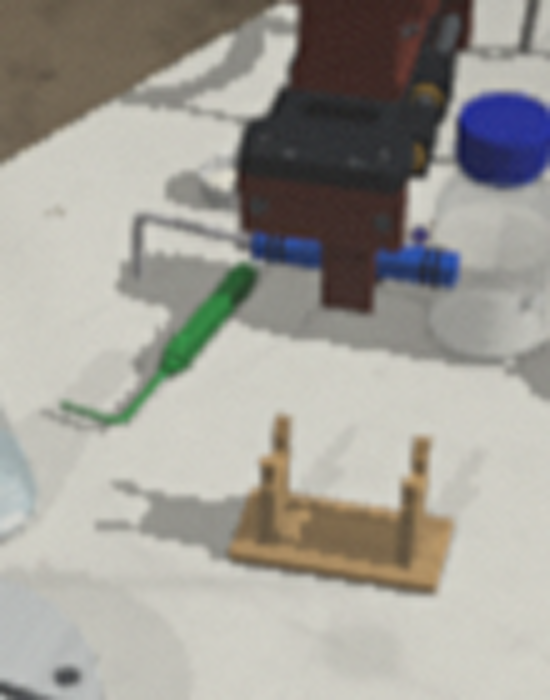

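```bash
python3 - <<'E'
from h import *
f=load("side13");i=f["frame"].astype(float)
p=np.array([510.18,-378.33,166.02]);c=p+[0,0,2.5];a=np.array([.9996,-.0278,0])
print("expected ends",proj(f,c+45*a),proj(f,c-45*a))
w=(np.clip(i[...,0]-i[...,2]-30,0,50)/50>.4).astype(np.uint8)
w[:, :298]=0;w[:,343:]=0;w[:125]=0;w[140:]=0
v,u=np.nonzero(w);
for col in range(298,343): 
    vv=v[u==col]
    if len(vv): print(col,vv.min(),vv.max(),end='; ')
print("tip exp",proj(f,p+T()@np.array([31.5,98.6,7.1])),"bend exp", proj(f,p+T()@np.array([-2.5,98.6,7.1])))
cv2.imwrite("pics/k.png",cv2.resize(f["frame"][115:145,270:350],None,fx=9,fy=9,interpolation=cv2.INTER_NEAREST))
E
```

```text
expected ends [300.21760443 127.14682719] [341.3666741 132.894507 ]
301 127 130; 302 127 130; 305 128 128; 307 128 131; 308 128 131; 309 128 131; 310 128 132; 311 128 132; 312 128 132; 313 129 132; 326 130 134; 327 131 134; 328 131 134; 329 130 134; 330 130 134; 331 129 134; 332 129 135; 333 129 133; 334 129 132; 335 130 132; 336 130 132; 337 131 132; 338 131 135; 339 130 136; 340 130 136; 341 131 134; tip exp [277.4827277 134.6981955] bend exp [277.20135705 122.01442723]
```

View pics/k.png

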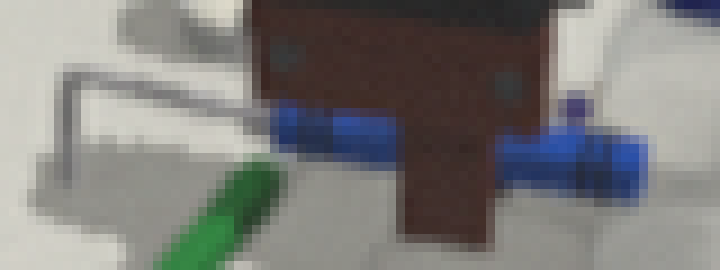

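```bash
python3 -m creep '[0,0,0,20,-0.2,0.8,8, 0,0,0,45,-0.2,0.8,8, 0,0,0,70,-0.2,0.8,8, 0,0,0,88,-0.2,0.8,8, 0,0,0,96,-0.2,0.8,8, 0,0,0,96,-0.2,0.8,8, 0,0,0,96,-0.2,0.8,8]'; python3 look.py 14 250 120 110 80 6
```

```text
clock: 17.45
position: [510.4, -379.9, 71.3]
orientation: [1.229, 1.194, -1.229]
force: [-0.0, -0.1, -0.0]
grip_width: 13.4
[ 510.35632074 -379.86257013   71.30493843] [[0.002, 0.9996, -0.0278], [-0.0015, -0.0278, -0.9996], [-1.0, 0.002, 0.0015]] [-0.03 -0.09 -0.02] [0.003 0.071 0.048] 13.440888698254195 17.45
```

View pics/s14.png

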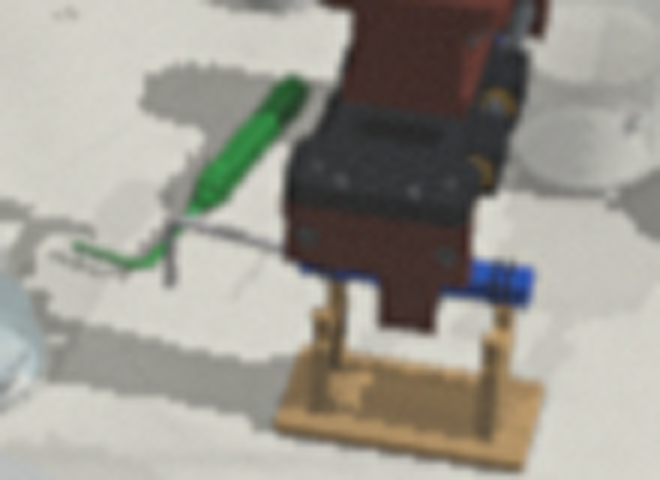

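```bash
python3 -m creep '[0,0,0,1,0,0,8, 0,0,0,3,0,0,8, 0,0,0,6,0,0,8, 0,0,0,9,0,0,8, 0,0,0,12,0,0,8, 0,0,0,14,0,0,8, 0,0,0,14,0,0,8]'; python3 -m creep '[0,0,0,1.5,0,0,8, 0,0,0,3,0,0,8, 0,0,0,4,0,0,8, 0,0,0,4,0,0,8]'
```

```text
clock: 18.2
position: [509.6, -379.8, 55.3]
orientation: [1.23, 1.197, -1.23]
force: [0.9, -0.8, -0.3]
grip_width: 13.1
clock: 18.6
position: [509.7, -379.9, 51.7]
orientation: [1.23, 1.196, -1.23]
force: [0.2, 0.3, -0.5]
grip_width: 13.9
```

```bash
python3 -m creep '[0,0,0,1,0.1,-0.4,8, 0,0,0,2,0.1,-0.4,8, 0,0,0,3,0.1,-0.4,8, 0,0,0,3.7,0.1,-0.4,8, 0,0,0,3.7,0.1,-0.4,8]'; python3 look.py 15 250 120 110 80 6
```

```text
clock: 19.1
position: [509.8, -379.6, 48.0]
orientation: [1.23, 1.196, -1.23]
force: [0.1, 0.4, -0.8]
grip_width: 13.4
[ 509.83676095 -379.57114184   48.04517962] [[-0.0001, 0.9996, -0.0282], [0.0001, -0.0282, -0.9996], [-1.0, -0.0001, -0.0001]] [ 0.06  0.45 -0.79] [ 0.01   0.028 -0.009] 13.383689944296163 19.1
```

View pics/s15.png

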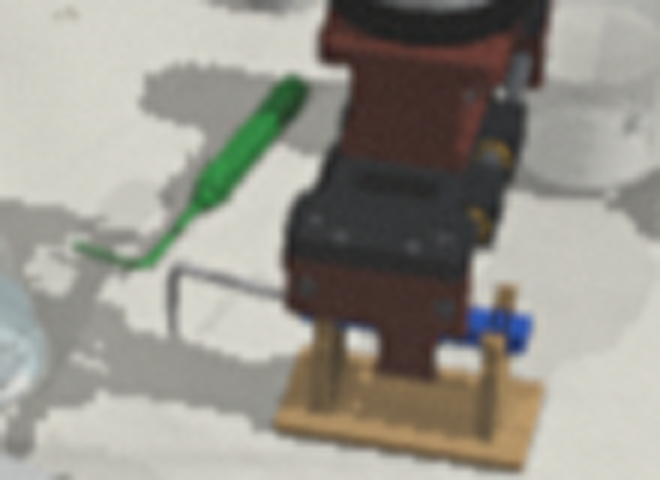

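Handle sits between the cheeks. Lower until it bears, then release.

```bash
python3 -m creep '[0,0,0,0.4,0,0,8, 0,0,0,0.8,0,0,8, 0,0,0,0.8,0,0,8]' 20;  python3 -m creep '[0,0,0,0,0,0,14, 0,0,0,0,0,0,18, 0,0,0,0,0,0,24, 0,0,0,0,0,0,30, 0,0,0,0,0,0,40, 0,0,0,0,0,0,50, 0,0,0,0,0,0,60, 0,0,0,0,0,0,60]'
```

```text
clock: 19.45
position: [510.0, -379.7, 47.5]
orientation: [1.23, 1.196, -1.23]
force: [-0.1, -0.1, -0.1]
grip_width: 13.0
clock: 20.25
position: [509.9, -379.6, 47.4]
orientation: [1.23, 1.196, -1.23]
force: [0.4, 0.7, 0.6]
grip_width: 57.7
```

Up, and swing aside so that both cameras see the scene.

```bash
python3 -m creep '[0,0,0,-8,0,0,60, 0,0,0,-25,0,0,60, 0,0,0,-50,0,0,60, 0,0,0,-80,0,0,60, 0,0,0,-115,0,0,60, 0,0,0,-150,-10,0,60, 0,0,0,-165,-40,10,60, 0,0,0,-180,-80,30,60]'; python3 -m creep '[0,0,0,0,-40,20,60, 0,0,0,0,-80,40,60, 0,0,0,0,-110,70,60, 0,0,0,0,-130,100,60, 0,0,0,0,-150,130,60, 0,0,0,0,-150,130,60]'; python3 - <<'E'
from h import *
s=bot.sense();print(s["position"],s["force"],s["clock"])
for n in("top","side"):
    f=cams.grab_frame(n); np.savez(n+"20.npz",**f); cv2.imwrite(f"pics/{n}20.png",f["frame"])
a=load("top20")["frame"];b=load("side20")["frame"]
def c(i,u,v,w,h,k): return cv2.resize(i[v:v+h,u:u+w],None,fx=k,fy=k,interpolation=cv2.INTER_CUBIC)
cv2.imwrite("pics/f.png",np.vstack([c(a,200,125,160,135,2.2*2.27),c(b,185,140,160,10,5)])[:600,:800])
cv2.imwrite("pics/f2.png",c(b,185,140,160,120,5))
E
```

```text
clock: 21.05
position: [429.7, -406.7, 231.1]
orientation: [1.227, 1.193, -1.226]
force: [-1.0, 0.3, -0.3]
grip_width: 59.9
clock: 21.65
position: [272.4, -535.7, 228.6]
orientation: [1.232, 1.192, -1.235]
force: [0.5, -0.0, -0.6]
grip_width: 60.2
[ 272.44601092 -535.74872253  228.64053918] [ 0.50168551 -0.03513114 -0.5784834 ] 21.65Traceback (most recent call last):
  File "<stdin>", line 7, in <module>
    return _nx.concatenate(arrs, 0, dtype=dtype, casting=casting)
           ~~~~~~~~~~~~~~~^^^^^^^^^^^^^^^^^^^^^^^^^^^^^^^^^^^^^^^
ValueError: all the input array dimensions except for the concatenation axis must match exactly, but along dimension 1, the array at index 0 has size 799 and the array at index 1 has size 800
```

View pics/top20.png

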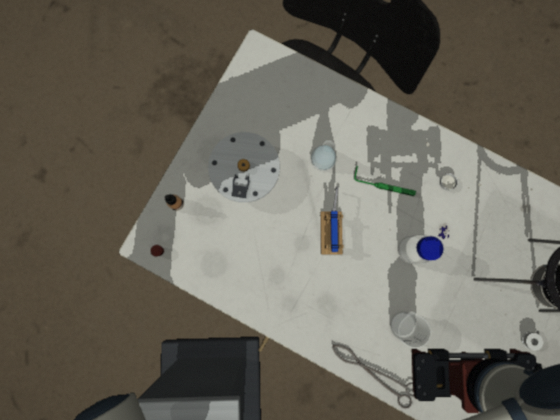

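```bash
python3 - <<'E'
from h import *
a=load("top20")["frame"];b=load("side20")["frame"]
def c(i,u,v,w,h,k): return cv2.resize(i[v:v+h,u:u+w],None,fx=k,fy=k,interpolation=cv2.INTER_CUBIC)
cv2.imwrite("pics/f1.png",c(a,200,130,160,130,4.6));cv2.imwrite("pics/f2.png",c(b,185,140,160,120,5))
for n in("0","20"):
  for f,box,z in((load("top"+n),(310,200,350,262),55),(load("side"+n),(290,155,345,185),50)):
    i=f["frame"].astype(float);w=np.clip(i[...,0]-i[...,2]-40,0,60)/60
    u0,v0,u1,v1=box;k=np.zeros_like(w);k[v0:v1,u0:u1]=w[v0:v1,u0:u1]
    v,u=np.nonzero(k>0.1);ww=k[v,u];cc=np.array([(u*ww).sum(),(v*ww).sum()])/ww.sum()
    d=np.c_[u,v]-cc;e=np.linalg.eigh((d*ww[:,None]).T@d)[1][:,1];print(n,cc,e,onz(f,*cc,z).round(1))
E
```

```text
0 [333.96245429 231.07460382] [0.01762999 0.99984458] [ 509.8 -380.1   55. ]
0 [318.89382332 171.80248983] [-0.98800775 -0.15440428] [ 509.6 -380.4   50. ]
20 [334.00932651 230.94750743] [0.01899392 0.9998196 ] [ 510.  -380.2   55. ]
20 [318.97051745 171.79025271] [-0.98816962 -0.1533649 ] [ 509.4 -380.5   50. ]
```

View pics/f1.png

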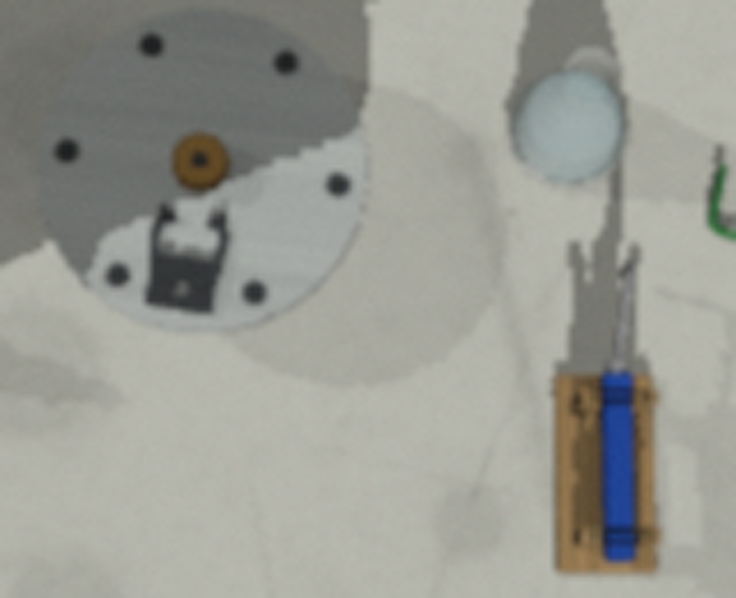

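View pics/f2.png

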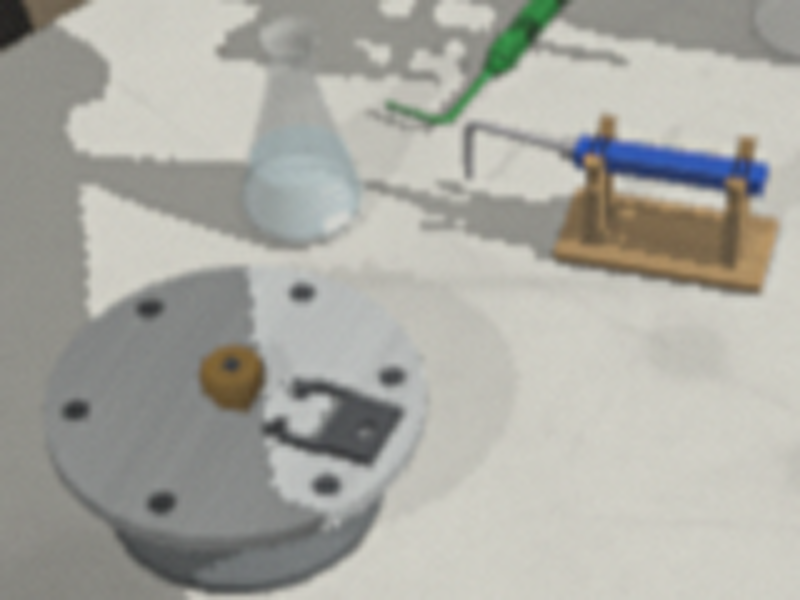

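```bash
python3 -m creep '[0,0,0,0,0,0,60, 0,0,0,0,0,0,60]'; python3 -c "
from workcell import bot
print(bot.sense()['qd'].round(3));print(bot.hand_in())"
```

```text
clock: 21.95
position: [276.4, -532.3, 228.2]
orientation: [1.229, 1.196, -1.229]
force: [0.3, 0.7, 0.3]
grip_width: 59.7
[ 0.001  0.002  0.004 -0.002 -0.001 -0.002]
the job is handed in; nothing more can be done
None
```

I took the blue pick from its rest, put its bent end down in the clip's eye until it just touched the disc, and drew the clip off along its own −x. The pull peaked at about 18 N, slightly above the 17 N given. I then laid the pick back in its rest and handed the job in at about 22 s.

**Clip:** in the last pictures from both cameras it lies flat on the disc, with the prong ends about 7 mm clear of the spindle head.

**Pick:** the handle is back within 0.2 mm of its first measured position, at the same angle, with the hook hanging down.

**Rest of the scene:** the flask, dropper, stopper and green look-alike look unmoved by eye; I did not measure them.

**Gripper contact:** it stayed well away from the clip and the stand in the pictures, and the force readings showed no unexpected contact.

**Disagreements:** the two cameras differed by about 5 mm in y at the stand. I relied on the side camera, which matched the robot's own position, and on feel. The arm blocked the top camera while the pick was at the clip.

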